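Take the yellow stir-bar pack off its peg

ROBOT

A 6-joint arm with a two-finger parallel gripper is mounted at the origin on the work surface. World frame = base frame: x ahead of the robot, y to its left, z up, the work surface at z = 0. Lengths are in mm, angles in rad, forces in N, time in s.
With the tool pointing down it reaches from about 300 to 775 mm from the base axis. Payload 14.6 kg.
Tool frame: the origin (TCP) lies on the centre line of the jaws, within the pads' length; the fingertips stand ahead of it and the grasp point (between the pads) is the TCP (manip.tip_reach is the z of the fingertips in the tool frame, in mm); z points along the fingers, y is the direction in which the jaws open and shut (so a half turn about z gives the same grasp; the last joint's range is limited). The gripper opens to 94 mm and grips with 3 to 60 N. Pads are 16 mm wide; open, the fingers measure 119 mm over their backs; the gripper's body (75 mm by 177 mm) begins 78 mm behind the grasp point.
Start: joints at [-0.067, 0.3, 1.521, -0, 1.321, -0.067], TCP at [549.99, -0.002, 195.646] pointing down, gripper open.
Joint ranges: [-3.03, 3.03], [-0.79, 2.21], [0.23, 2.52], [-1.04, 4.18], [0, 3.07], [-2.55, 2.55]. Speed limits (rad/s): [2.22, 2.22, 2.57, 3.14, 3.14, 3.14].

INTERFACE

Orientations are given as [roll, pitch, yaw] about the fixed x, y, z axes, in that order (R = Rz(yaw) Ry(pitch) Rx(roll)).
In Python, from cell import manip, camera, search_frame, masks_of, tip_of gives the robot as it stands.
- The arm moves only by the tool send_rows, never from a script. Its argument "plan" is a list of rows, each an object with "travel": the shift along the tool's x, y, z in mm, a list of three; "delta_rot": the turn, a rotation vector about the tool's x, y, z in degrees, a list of three; "fingers": the gripper's target within -1 to 1 (shut at 1, half-way at 0, fully open at -1). In form: [{"travel": [dx, dy, dz], "delta_rot": [wx, wy, wz], "fingers": fingers}, ...]. A call has 1 to 20 rows; each row shifts and turns the commanded pose from where the row before left it, along the tool's axes as they then stand; what a row does not reach is not made up. A row lasts 1/8 s, in which the tool goes at most 62.5 mm and 10.7 degrees, less where a joint would pass 70% of its speed; a pose out of reach is approached as far as the arm can. A call is refused whole if a number of a shift passes 62.5 or a number of a turn 10.7, either way. A call with a gripper value outside its range is refused whole. The fingers move at their own pace and stop on an object; "grip_force" is the grip in N (left out, the last holds). Time passes only in rows, so rows that do not move let the fingers close. It gives the time, the measured TCP pose, the force and the opening at its end, in the units of the state.
- manip.read_state(): the state, without advancing time (a new reading comes with each control period).
- camera(name): name is "scene" or "side" or "wrist"; returns a dict with "color" (384x512x3 uint8, red, green, blue), "z_map" (384x512 float32, mm along the optical axis (not along the pixel's ray), 0 where there is no reading), "fov_y" (degrees; the focal length in pixels is half the picture's height over the tangent of half this angle, whatever the lens; pixels are square), "cx", "cy" (the principal point, pixels), "world_from_camera" (4x4, takes a point from camera to world coordinates); the wrist camera has in their place "tool_from_camera" (4x4, takes a point from camera to tool coordinates, whose origin is the TCP and whose axes are the flange's). Camera axes: x right, y up, looking along -z (the intrinsics and any distortion apply to the point x, -y, -z); pixel columns grow to the right and rows downward; lengths in mm; the calibration is good to about 2 mm. The wrist camera is an equidistant fisheye: a pixel r from the principal point sees the ray r / f radians off the axis. A picture is of the moment at which its call begins: read the wrist's pose just before it.
- manip.sign_off(): hands the job in, once; it reports no verdict.
Trained networks look in the newest picture that a camera, given by its name, has taken for a name from the list of things; names that differ only in an ending like _2 or _b are one class to them, and where a whole thing is asked for, a point or a joint stands for the part that bears it (a point fixed in the world has none). Each returns a list of dicts, best first, with "confidence" (0 to 1); they miss things now and then, are a little off and sometimes report something else, mostly with a low value. They report only what shows in the picture. A call takes as long as a camera call.
- search_frame(name, camera): "at" ([x, y, z] in mm, in the coordinates of the camera as it stood for that picture, good to about 4 mm: the middle of the surface that is visible of it).
- masks_of(name, camera): "region" (384x512 bool, what is visible of it).
- tip_of(name, camera): "at" ([x, y, z] in mm, in the coordinates of the camera as it stood for that picture, good to about 4 mm: a listed point, or the origin of a listed thing).
The state is a dict: "clock": time; "joints": joint angles; "qd": joint speeds; "effort": joint torques, N m; "eef_pos": TCP position; "eef_rot": TCP orientation; "wrist_force": force on the tool from outside, world axes, zero at the start; "moment": the same for the moment, N m; "finger_gap": finger opening in mm.
Only numpy, scipy, OpenCV 4.12 (cv2) and the standard library are available. Lean on these libraries where they do the work, as an engineer would, in place of code of your own. Each camera call takes 0.05 s, during which the arm holds its last target. There are 200 camera calls.

TASK

Take the yellow pack off its peg on the hanging stand, lifting it so that its hang window clears the peg's upturned tip, and set it down standing upright in the red tray: lower it to the tray's floor before you let go. Leave the blue and the green pack hanging where they are.

Things in the scene. Friction and masses are not known exactly. Their poses are not given: they have to be found in the camera images.
- pack_yellow: Yellow pack, body 32 (x) x 50 (y) x 60 mm high, flat foot, 80 g. Origin: centre of the underside, z up, 77 mm above the bench while hung. On the body stands a stiff flat hang tab, 10 mm thick (x), 36 wide (y), up to 124 mm above the origin, with a closed window 24 mm wide, 60 to 96 mm above the origin; solid above. A peg through the window carries its upper edge; the peg points to the pack's -x.
- pack_blue: Blue pack of the same size and origin on another peg of the same white stand; stays hanging. All pegs: level steel rods 6 mm thick, 120 mm apart, pointing roughly to the robot. The upturned tip rises 11 mm above the rod's top and ends 39 to 49 mm ahead (-x) of the pack's origin: a pack lifted 11 to 27 mm slides clear, and its tab is past the tip after 60 mm of travel to its -x.
- pack_green: Green pack of the same size and origin on another peg of the same stand; stays hanging. The white crossbar that holds the pegs runs behind the packs (+x), 20 mm high, centred on the pegs; nothing there rises above the packs' tabs.
- tray: Empty red open tray fixed to the bench, left or right of the stand (a green tube rack with blue caps, 82 mm high, is on the other side). Outside 150 (x) x 130 (y) x 35 mm high, walls 5 mm, floor 5 mm thick. Origin: centre of the underside on the bench, z up.

How it is judged:
By the outcome, as a careful person would: the job done as asked, in the order asked, and still so for the second after the job is handed in, with the robot touching nothing.
It also fails if it takes over 40 s, if anything falls off the work surface, if the arm or the gripper's body presses on something with over 40 N, if the wrist force passes 120 N, or if a joint passes its speed limit or range.

## Working session

There is one attempt and no reset: what is moved stays moved. The work goes in short steps, Python scripts to look and compute and a tool call to move; the robot and the scene stay as the last step left them, time stands still between calls to the robot, and variables do not carry over. Pictures are saved under pics/ and viewed, about 8 in all and at most 12, crops included, and the job is handed in when it is done.

Besides the shell and the picture viewer there is one more tool, called after "Emit:" in YAML: its name, and indented under it one key for each argument. send_rows: Moves the arm, as the interface text tells. Its arguments: {"type":"object","properties":{"plan":{"type":"array"},"grip_force":{"type":"number"}},"required":["plan"]}

```bash
mkdir -p pics; cat > h.py <<'E'
import numpy as np, cv2
from cell import manip, camera, search_frame, masks_of, tip_of
from scipy.spatial.transform import Rotation as R
def wfc(c):
    if "world_from_camera" in c: return np.array(c["world_from_camera"])
    s=manip.read_state(); T=np.eye(4); T[:3,:3]=R.from_euler('xyz',s['eef_rot']).as_matrix(); T[:3,3]=s['eef_pos']
    return T@np.array(c["tool_from_camera"])
def cloud(c):  # world points HxWx3 (pinhole cameras)
    z=c["z_map"]; f=z.shape[0]/2/np.tan(np.radians(c["fov_y"])/2)
    v,u=np.mgrid[:z.shape[0],:z.shape[1]]
    P=np.stack([(u-c["cx"])/f*z,-(v-c["cy"])/f*z,-z],-1)
    T=wfc(c); return P@T[:3,:3].T+T[:3,3]
def tw(p,c): T=wfc(c); return (T[:3,:3]@np.array(p)+T[:3,3]).round(1)
E
python3 - <<'E'
from h import *
print({k:v for k,v in manip.read_state().items()}, manip.tip_reach)
ims=[]
for n in ("scene","side"):
    c=camera(n); ims.append(c["color"]); P=cloud(c); print(n,[k for k in c],c["fov_y"],wfc(c)[:3,3])
    for o in ("pack_yellow","pack_blue","pack_green","tray"):
        a=search_frame(o,n)[:2]; b=tip_of(o,n)[:2]; m=masks_of(o,n)[:1]
        print(o,[(tw(d["at"],c),round(d["confidence"],2)) for d in a],'org',[(tw(d["at"],c),round(d["confidence"],2)) for d in b])
        for d in m:
            r=d["region"]&(c["z_map"]>0); q=P[r]; print('  mask',r.sum(),np.percentile(q,[2,50,98],axis=0).round(0).tolist())
for n,i in zip(("scene","side"),ims): cv2.imwrite(f"pics/{n}0.png",i[:,:,::-1])
E
```

```text
{'clock': 0.0, 'joints': array([-6.65937308e-02,  3.00470020e-01,  1.52155321e+00,  1.35769995e-05,
        1.32068758e+00, -6.66242783e-02]), 'qd': array([ 3.15128027e-04,  1.04570487e-04, -8.25690801e-05, -1.80758199e-04,
       -8.71652387e-04,  5.95202150e-04]), 'effort': array([-1.53750298e-03, -5.31805658e+01, -3.52735734e+01,  7.07558286e-02,
        2.43994006e-02, -4.79655944e-05]), 'eef_pos': array([5.49741232e+02, 2.14696492e-02, 1.95098716e+02]), 'eef_rot': array([-3.14047785e+00, -8.75628439e-05,  1.57082346e+00]), 'wrist_force': array([0.20547027, 0.68217022, 0.79599262]), 'moment': array([-0.02926938,  0.02894784, -0.0177427 ]), 'finger_gap': 93.33396299145134} 19.0
scene ['color', 'z_map', 'fov_y', 'cx', 'cy', 'world_from_camera'] 56.81408985342611 [1004.27346605  425.57956488  744.90409018]
pack_yellow [(array([576.9,  14.2, 148.7]), 0.61)] org [(array([569.8,  10. ,  76.8]), 0.88)]
  mask 399 [[564.0, -10.0, 80.0], [582.0, 16.0, 159.0], [594.0, 35.0, 201.0]]
pack_blue [(array([ 583.7, -102.2,  149.3]), 0.86)] org [(array([ 576.8, -102.4,   73.2]), 0.6)]
  mask 377 [
[... 493 characters left out ...]
424308 [856.85974458 654.67183704 543.86209721]
pack_yellow [(array([581.4,  27.2, 161.7]), 0.69)] org [(array([575.9,   9.9,  77.8]), 0.73)]
  mask 388 [[561.0, -5.0, 81.0], [578.0, 28.0, 163.0], [593.0, 38.0, 202.0]]
pack_blue [(array([579.7, -86.2, 151.5]), 0.74)] org []
  mask 237 [[562.0, -125.0, 82.0], [579.0, -95.0, 158.0], [588.0, -83.0, 202.0]]
pack_green [(array([575.6, 151.6, 133.2]), 0.68)] org [(array([574.5, 134.8,  81.1]), 0.81)]
  mask 1144 [[559.0, 109.0, 78.0], [578.0, 148.0, 131.0], [591.0, 157.0, 201.0]]
tray [(array([ 405.4, -332.2,   19.5]), 0.95)] org [(array([ 450.4, -319.1,    6.5]), 0.89)]
  mask 674 [[374.0, -393.0, 0.0], [409.0, -333.0, 17.0], [598.0, 8.0, 183.0]]
```

View images.

View pics/scene0.png

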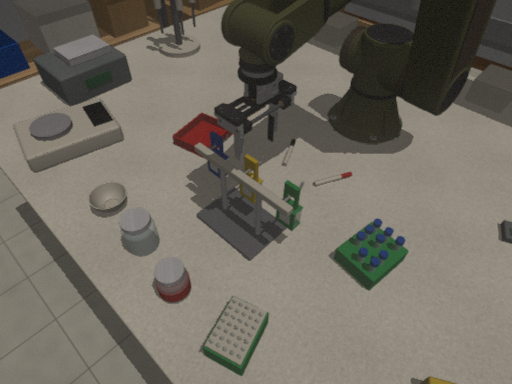

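View pics/side0.png

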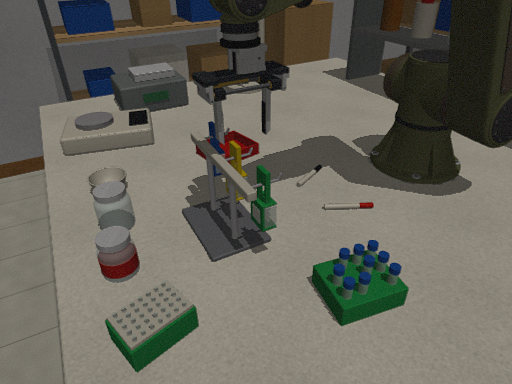

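Emit:
send_rows:
  plan:
    - {"travel": [0, 0, -30], "delta_rot": [0, 0, 0], "fingers": -1}
    - {"travel": [0, 0, -30], "delta_rot": [0, 0, 0], "fingers": -1}
    - {"travel": [0, 0, 0], "delta_rot": [0, 0, 10], "fingers": -1}
    - {"travel": [0, 0, 0], "delta_rot": [0, 0, 10], "fingers": -1}
    - {"travel": [0, 0, 0], "delta_rot": [0, 0, 10], "fingers": -1}
    - {"travel": [0, 0, 0], "delta_rot": [0, 0, 10], "fingers": -1}
    - {"travel": [0, 0, 0], "delta_rot": [0, 0, 10], "fingers": -1}
    - {"travel": [0, 0, 0], "delta_rot": [0, 0, 10], "fingers": -1}
    - {"travel": [0, 0, 0], "delta_rot": [0, 0, 10], "fingers": -1}
    - {"travel": [0, 0, 0], "delta_rot": [0, 0, 10], "fingers": -1}
    - {"travel": [0, 0, 0], "delta_rot": [0, 0, 10], "fingers": -1}
    - {"travel": [0, 0, 0], "delta_rot": [0, 0, 0], "fingers": -1}

```text
clock: 2.8
eef_pos: [550.0, -0.0, 255.6]
eef_rot: [-3.142, 0.0, 0.001]
wrist_force: [0.2, 0.2, -0.4]
finger_gap: 94.2
```

```bash
python3 - <<'E'
from h import *
def hsv(c): return cv2.cvtColor(c["color"],cv2.COLOR_RGB2HSV).astype(int)
for n in ("scene","side"):
    c=camera(n); P=cloud(c); H=hsv(c); ok=c["z_map"]>0
    near=ok&(abs(P[...,0]-575)<70)&(P[...,2]<230)
    for nm,lo,hi in (("yel",18,32),("blu",105,130),("grn",45,80)):
        m=near&(H[...,0]>=lo)&(H[...,0]<=hi)&(H[...,1]>120)&(P[...,2]>150)&(abs(P[...,1])<170)
        q=P[m]; t=q[q[:,2]>180]
        if len(t)<6: print(n,nm,len(t)); continue
        (cx,cy),wh,an=cv2.minAreaRect(t[:,:2].astype(np.float32))
        print(n,nm,len(t),t.min(0).round(1),t.max(0).round(1),'med',np.median(t,0).round(1),'rect',round(cx,1),round(cy,1),np.round(wh,1),round(an,1))
    m=near&(H[...,1]<60)&(P[...,2]>150)&(P[...,2]<195)&(abs(P[...,1])<220); q=P[m&(P[...,0]>585)]
    t=q[q[:,2]>175]
    if len(t): print('bar',len(t),np.percentile(t,[3,50,97],axis=0).round(1).tolist(), np.polyfit(t[:,1],t[:,0],1))
    m=ok&((H[...,0]<8)|(H[...,0]>172))&(H[...,1]>140)&(P[...,1]<-200)&(P[...,1]>-450)&(P[...,0]<600)&(P[...,2]>25)&(P[...,2]<45)
    t=P[m]
    if len(t)>5: print('tray',len(t),np.percentile(t,[1,50,99],axis=0).round(1).tolist(),cv2.minAreaRect(t[:,:2].astype(np.float32)))
c=camera("wrist"); cv2.imwrite("pics/w1.png",c["color"][:,:,::-1]); print(c["fov_y"],c["cx"],c["cy"],np.array(c["tool_from_camera"]).round(2))
for o in ("pack_yellow","pack_blue","pack_green","tray"):
    print(o,[(tw(d["at"],c),round(d["confidence"],2)) for d in search_frame(o,"wrist")[:2]],'org',[(tw(d["at"],c),round(d["confidence"],2)) for d in tip_of(o,"wrist")[:2]])
# fisheye cloud
z=c["z_map"]; f=192/np.tan(np.radians(c["fov_y"])/2); v,u=np.mgrid[:384,:512]
dx,dy=u-c["cx"],v-c["cy"]; r=np.hypot(dx,dy)+1e-9; k=np.tan(np.minimum(r/f,1.5))/r
Q=np.stack([dx*k*z,-dy*k*z,-z],-1); T=wfc(c); P=Q@T[:3,:3].T+T[:3,3]; H=hsv(c)
for nm,lo,hi in (("yel",18,32),("blu",105,130),("grn",45,80)):
    t=P[(z>0)&(H[...,0]>=lo)&(H[...,0]<=hi)&(H[...,1]>120)&(P[...,2]>190)&(P[...,2]<212)&(abs(P[...,0]-575)<40)]
    if len(t)>5: print('wrist',nm,len(t),np.percentile(t,[2,50,98],axis=0).round(1).tolist(),cv2.minAreaRect(t[:,:2].astype(np.float32)))
E
```

```text
scene yel 128 [570.9  -4.7 180.2] [583.1  30.4 202.2] med [580.9  14.6 195.5] rect 577.0 12.9 [12.1 35.1] 0.9
scene blu 0
scene grn 31 [570.8 115.5 198.6] [577.8 147.1 202.2] med [574.2 129.7 200.6] rect 574.7 131.3 [31.5  6.7] 87.8
bar 889 [[605.9, -124.6, 175.9], [616.4, 33.3, 178.8], [624.6, 155.8, 180.7]] [-4.41226603e-03  6.16014982e+02]
tray 162 [[377.2, -391.8, 25.3], [425.3, -331.8, 32.2], [542.2, -249.3, 36.0]] ((457.6989440917969, -317.5902404785156), (153.1782684326172, 129.6750946044922), 12.56221866607666)
side yel 129 [570.7  -5.3 180.4] [581.7  31.9 202.4] med [579.4  20.7 194.1] rect 576.6 13.2 [10.1 36.9] 3.7
side blu 90 [ 571.5 -125.2  180.3] [581.3 -88.3 202.7] med [ 579.4 -100.7  193.5] rect 576.8 -106.9 [ 9.6 36.8] 2.2
side grn 175 [569.2 113.9 180.1] [579.9 150.5 202.1] med [577.9 137.4 195. ] rect 574.6 132.3 [10.3 36.6] 1.3
bar 773 [[605.0, -121.5, 175.9], [615.4, 48.5, 180.0], [623.0, 160.4, 181.3]] [-5.70960457e-03  6.15141871e+02]
tray 194 [[376.6, -394.4, 25.1], [399.6, -310.3, 31.0], [498.9, -244.5, 36.7]] ((455.465576171875, -316.698974609375), (147.3324
[... 476 characters left out ...]
]), 0.73)] org [(array([574.8, 132.9,  78.6]), 0.86)]
tray [(array([ 478. , -324.1,    2.6]), 0.59)] org [(array([ 456. , -323.1,   -5.1]), 0.95)]
wrist yel 563 [[572.3, -7.2, 192.4], [577.5, 10.3, 201.0], [581.4, 27.8, 202.5]] ((576.50341796875, 10.686625480651855), (36.12312698364258, 10.016277313232422), 89.78949737548828)
wrist blu 499 [[571.3, -126.4, 192.0], [576.7, -107.2, 200.7], [581.1, -91.2, 202.2]] ((576.1954956054688, -109.14254760742188), (9.965726852416992, 36.75319290161133), 0.5761650800704956)
wrist grn 464 [[570.7, 112.1, 191.1], [576.1, 127.9, 201.1], [580.5, 147.1, 202.6]] ((575.27783203125, 130.1223602294922), (10.806864738464355, 37.23261260986328), 1.5940039157867432)
```

View pics/w1.png

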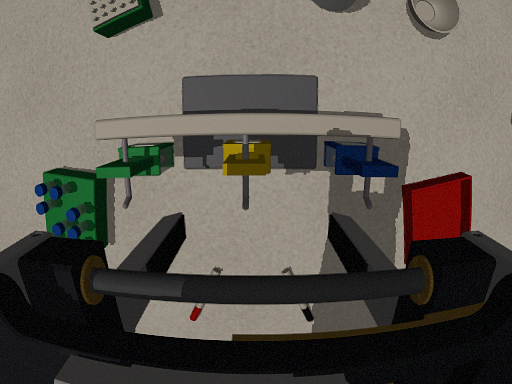

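Emit:
send_rows:
  plan:
    - {"travel": [14, -6, 0], "delta_rot": [0, 0, 0], "fingers": -0.6}
    - {"travel": [12.5, -5.5, 0], "delta_rot": [0, 0, 0], "fingers": -0.3}
    - {"travel": [0, 0, 25], "delta_rot": [0, 0, 0], "fingers": -0.2}
    - {"travel": [0, 0, 25], "delta_rot": [0, 0, 0], "fingers": -0.2}
    - {"travel": [0, 0, 19], "delta_rot": [0, 0, 0], "fingers": -0.2}
    - {"travel": [0, 0, 0], "delta_rot": [0, 0, 0], "fingers": -0.2}
  grip_force: 25

```text
clock: 4.1
eef_pos: [576.0, 11.5, 185.5]
eef_rot: [-3.141, 0.002, 0.0]
wrist_force: [0.3, 0.7, 1.1]
finger_gap: 56.4
```

```bash
python3 - <<'E'
from h import *
s=manip.read_state(); print(s['clock'],s['eef_pos'],s['finger_gap'])
c=camera("wrist"); a=c["color"]; b=camera("side")["color"][100:290,150:340]
b=cv2.resize(b,(384,384),interpolation=cv2.INTER_CUBIC); a=a[60:300,130:370]; a=cv2.resize(a,(384,384))
cv2.imwrite("pics/w2.png",np.hstack([a,b])[:,:,::-1])
E
```

```text
4.1 [575.95501164  11.52385357 185.54163376] 56.36804340237315
```

View pics/w2.png

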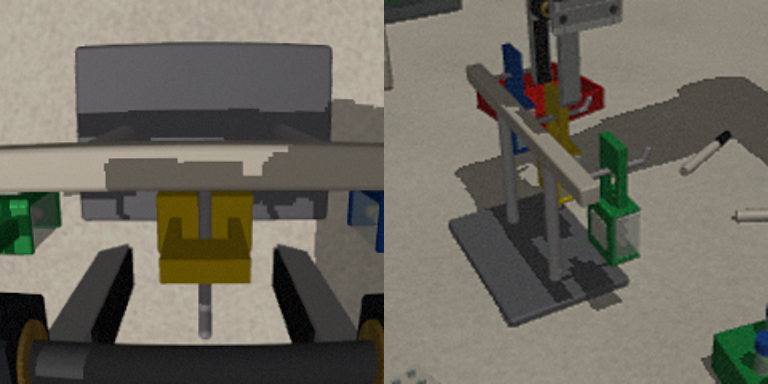

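Emit:
send_rows:
  plan:
    - {"travel": [0, 0, 0], "delta_rot": [0, 0, 0], "fingers": 0.2}
    - {"travel": [0, 0, 0], "delta_rot": [0, 0, 0], "fingers": 0.5}
    - {"travel": [0, 0, 0], "delta_rot": [0, 0, 0], "fingers": 0.8}
    - {"travel": [0, 0, 0], "delta_rot": [0, 0, 0], "fingers": 0.8}
    - {"travel": [0, 0, 0], "delta_rot": [0, 0, 0], "fingers": 0.8}
    - {"travel": [0, 0, 0], "delta_rot": [0, 0, 0], "fingers": 0.8}
  grip_force: 30

```text
clock: 4.95
eef_pos: [576.7, 11.5, 187.0]
eef_rot: [3.142, -0.001, -0.0]
wrist_force: [0.9, -0.2, 5.0]
finger_gap: 35.2
```

Emit:
send_rows:
  plan:
    - {"travel": [0, 0, -6], "delta_rot": [0, 0, 0], "fingers": 0.8}
    - {"travel": [0, 0, -6], "delta_rot": [0, 0, 0], "fingers": 0.8}
    - {"travel": [0, 0, -6], "delta_rot": [0, 0, 0], "fingers": 0.8}
    - {"travel": [0, 0, -1], "delta_rot": [0, 0, 0], "fingers": 0.8}
    - {"travel": [0, 0, 0], "delta_rot": [0, 0, 0], "fingers": 0.8}
    - {"travel": [0, 0, 0], "delta_rot": [0, 0, 0], "fingers": 0.8}

```text
clock: 5.7
eef_pos: [576.4, 11.5, 205.4]
eef_rot: [-3.142, 0.0, -0.0]
wrist_force: [-0.5, 0.5, -1.5]
finger_gap: 35.0
```

```bash
python3 - <<'E'
from h import *
s=manip.read_state(); print(s['clock'],s['eef_pos'],s['finger_gap'],s['wrist_force'])
b=[]
for n in ("scene","side"):
    c=camera(n); P=cloud(c); H=cv2.cvtColor(c["color"],cv2.COLOR_RGB2HSV)
    t=P[(c["z_map"]>0)&(H[...,0]>=18)&(H[...,0]<=32)&(H[...,1]>120)&(abs(P[...,0]-575)<60)&(abs(P[...,1]-11)<45)&(P[...,2]<260)&(P[...,2]>50)]
    print(n,len(t),np.percentile(t,[1,50,99],axis=0).round(1).tolist())
    b.append(c["color"][130:230,170:320] if n=="scene" else c["color"][120:220,180:330])
cv2.imwrite("pics/l.png",cv2.resize(np.vstack(b),(0,0),fx=3,fy=3)[:,:,::-1])
E
```

```text
5.7 [576.40537369  11.50150792 205.41292431] 34.99654593860528 [-0.51933518  0.49679209 -1.52577423]
scene 336 [[564.0, -8.9, 101.0], [580.9, 15.9, 177.0], [593.6, 36.0, 220.2]]
side 364 [[562.8, -11.0, 99.4], [579.0, 24.5, 178.1], [590.8, 36.7, 220.0]]
```

View pics/l.png

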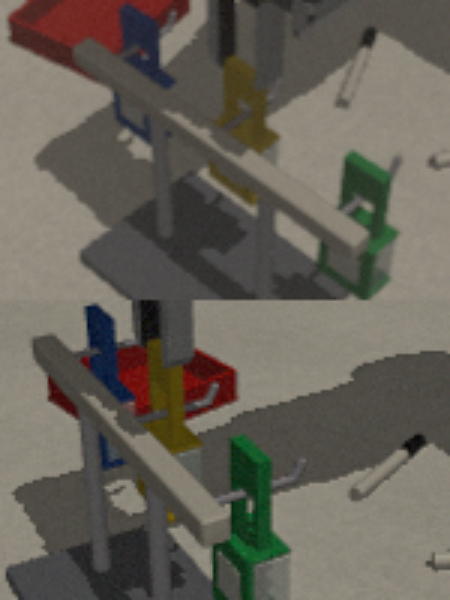

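Emit:
send_rows:
  plan:
    - {"travel": [-6, 0, 0], "delta_rot": [0, 0, 0], "fingers": 0.8}
    - {"travel": [-12, 0, 0], "delta_rot": [0, 0, 0], "fingers": 0.8}
    - {"travel": [-14, 0, 0], "delta_rot": [0, 0, 0], "fingers": 0.8}
    - {"travel": [-14, 0, 0], "delta_rot": [0, 0, 0], "fingers": 0.8}
    - {"travel": [-14, 0, 0], "delta_rot": [0, 0, 0], "fingers": 0.8}
    - {"travel": [-14, 0, 0], "delta_rot": [0, 0, 0], "fingers": 0.8}
    - {"travel": [-14, 0, 0], "delta_rot": [0, 0, 0], "fingers": 0.8}
    - {"travel": [-12, 0, 0], "delta_rot": [0, 0, 0], "fingers": 0.8}
    - {"travel": [-10, 0, 0], "delta_rot": [0, 0, 0], "fingers": 0.8}
    - {"travel": [-10, 0, 0], "delta_rot": [0, 0, 0], "fingers": 0.8}
    - {"travel": [0, 0, 0], "delta_rot": [0, 0, 0], "fingers": 0.8}

```text
clock: 7.18
eef_pos: [456.1, 11.5, 205.8]
eef_rot: [-3.142, -0.0, -0.0]
wrist_force: [0.3, 0.2, -1.7]
finger_gap: 35.0
```

Emit:
send_rows:
  plan:
    - {"travel": [0, 8, 0], "delta_rot": [0, 0, 0], "fingers": 0.8}
    - {"travel": [0, 18, 0], "delta_rot": [0, 0, 0], "fingers": 0.8}
    - {"travel": [0, 25, 0], "delta_rot": [0, 0, 0], "fingers": 0.8}
    - {"travel": [0, 25, 0], "delta_rot": [0, 0, 0], "fingers": 0.8}
    - {"travel": [0, 25, 0], "delta_rot": [0, 0, 0], "fingers": 0.8}
    - {"travel": [0, 25, 0], "delta_rot": [0, 0, 0], "fingers": 0.8}
    - {"travel": [0, 25, 0], "delta_rot": [0, 0, 0], "fingers": 0.8}
    - {"travel": [0, 25, 0], "delta_rot": [0, 0, 0], "fingers": 0.8}
    - {"travel": [0, 25, 0], "delta_rot": [0, 0, 0], "fingers": 0.8}
    - {"travel": [0, 25, 0], "delta_rot": [0, 0, 0], "fingers": 0.8}
    - {"travel": [0, 25, 0], "delta_rot": [0, 0, 0], "fingers": 0.8}
    - {"travel": [0, 25, 0], "delta_rot": [0, 0, 0], "fingers": 0.8}
    - {"travel": [0, 25, 0], "delta_rot": [0, 0, 0], "fingers": 0.8}
    - {"travel": [0, 18, 0], "delta_rot": [0, 0, 0], "fingers": 0.8}
    - {"travel": [0, 10, 0], "delta_rot": [0, 0, 0], "fingers": 0.8}
    - {"travel": [0, 0, 0], "delta_rot": [0, 0, -4], "fingers": 0.8}
    - {"travel": [0, 0, 0], "delta_rot": [0, 0, -4], "fingers": 0.8}
    - {"travel": [0, 0, 0], "delta_rot": [0, 0, -4], "fingers": 0.8}
    - {"travel": [0, 0, 0], "delta_rot": [0, 0, 0], "fingers": 0.8}

```text
clock: 9.55
eef_pos: [456.6, -317.3, 205.7]
eef_rot: [-3.142, 0.0, 0.209]
wrist_force: [-0.1, -0.8, -0.4]
finger_gap: 34.8
```

```bash
cat > y.py <<'E'
from h import *
import sys
s=manip.read_state(); print(s['clock'],s['eef_pos'],s['eef_rot'],s['finger_gap'],s['wrist_force'])
b=[]
for n in ("scene","side"):
    c=camera(n); P=cloud(c); H=cv2.cvtColor(c["color"],cv2.COLOR_RGB2HSV)
    t=P[(c["z_map"]>0)&(H[...,0]>=18)&(H[...,0]<=32)&(H[...,1]>120)&(abs(P[...,0]-456)<80)&(abs(P[...,1]+317)<75)&(P[...,2]<260)]
    if len(t): print(n,len(t),np.percentile(t,[1,50,99],axis=0).round(1).tolist())
    m=(c["z_map"]>0)&((H[...,0]<8)|(H[...,0]>172))&(H[...,1]>140)&(P[...,1]<-200)&(P[...,1]>-450)&(P[...,0]<560)&(P[...,2]>25)&(P[...,2]<45)
    if m.sum()>5: print('tray',cv2.minAreaRect(P[m][:,:2].astype(np.float32)))
    print([(tw(d["at"],c),round(d["confidence"],2)) for d in tip_of("pack_yellow",n)[:1]])
    b.append(c["color"][60:260,150:350])
cv2.imwrite(sys.argv[1],cv2.resize(np.hstack(b),(800,400),interpolation=cv2.INTER_CUBIC)[:,:,::-1])
E
python3 y.py pics/t.png
```

```text
9.55 [ 456.5925378  -317.33454469  205.67083093] [-3.14154506e+00  4.41921479e-06  2.09401284e-01] 34.75924697536944 [-0.14914379 -0.82748278 -0.44343514]
scene 342 [[438.8, -335.4, 96.0], [462.4, -309.9, 154.2], [477.2, -289.3, 219.0]]
tray ((459.0412292480469, -318.37213134765625), (152.12747192382812, 128.5156707763672), 10.877901077270508)
[(array([ 450.3, -316.6,   96.7]), 0.59)]
side 358 [[440.9, -337.3, 98.2], [461.6, -308.5, 156.2], [475.7, -287.4, 220.2]]
tray ((456.0987243652344, -318.028564453125), (149.59197998046875, 134.95494079589844), 13.152801513671875)
[(array([ 454.6, -320.4,  101. ]), 0.56)]
```

View pics/t.png

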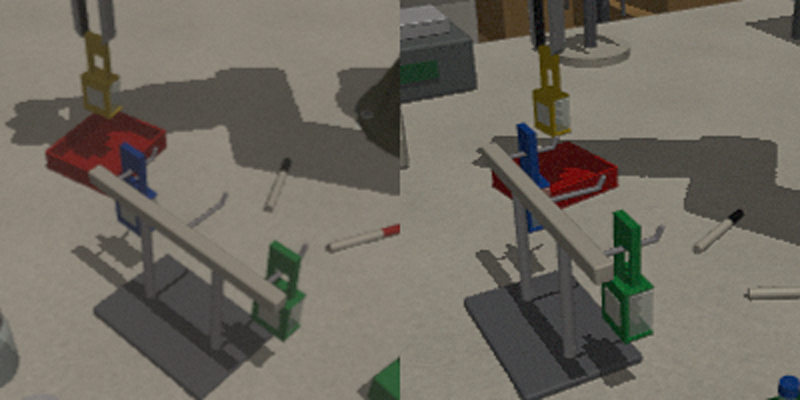

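Emit:
send_rows:
  plan:
    - {"travel": [0, 0, 8], "delta_rot": [0, 0, 0], "fingers": 0.8}
    - {"travel": [0, 0, 15], "delta_rot": [0, 0, 0], "fingers": 0.8}
    - {"travel": [0, 0, 16], "delta_rot": [0, 0, 0], "fingers": 0.8}
    - {"travel": [0, 0, 16], "delta_rot": [0, 0, 0], "fingers": 0.8}
    - {"travel": [0, 0, 16], "delta_rot": [0, 0, 0], "fingers": 0.8}
    - {"travel": [0, 0, 8], "delta_rot": [0, 0, 0], "fingers": 0.8}
    - {"travel": [0, 0, 5], "delta_rot": [0, 0, 0], "fingers": 0.8}
    - {"travel": [0, 0, 0], "delta_rot": [0, 0, 0], "fingers": 0.8}
    - {"travel": [0, 0, 0], "delta_rot": [0, 0, 0], "fingers": 0.8}

```text
clock: 10.88
eef_pos: [456.7, -317.7, 122.1]
eef_rot: [3.141, -0.001, 0.209]
wrist_force: [-0.2, -0.1, -1.6]
finger_gap: 35.3
```

Emit:
send_rows:
  plan:
    - {"travel": [0, 0, 1.5], "delta_rot": [0, 0, 0], "fingers": 0.8}
    - {"travel": [0, 0, 1.5], "delta_rot": [0, 0, 0], "fingers": 0.8}
    - {"travel": [0, 0, 1], "delta_rot": [0, 0, 0], "fingers": 0.8}
    - {"travel": [0, 0, 0], "delta_rot": [0, 0, 0], "fingers": 0.8}

```text
clock: 11.38
eef_pos: [456.5, -317.5, 117.6]
eef_rot: [-3.141, 0.0, 0.209]
wrist_force: [0.5, 0.2, -0.4]
finger_gap: 35.1
```

Emit:
send_rows:
  plan:
    - {"travel": [0, 0, 1], "delta_rot": [0, 0, 0], "fingers": 0.8}
    - {"travel": [0, 0, 0], "delta_rot": [0, 0, 0], "fingers": 0.8}

```text
clock: 11.62
eef_pos: [456.5, -317.5, 116.6]
eef_rot: [-3.141, 0.0, 0.209]
wrist_force: [-0.5, 0.4, -1.1]
finger_gap: 35.2
```

Emit:
send_rows:
  plan:
    - {"travel": [0, 0, 1], "delta_rot": [0, 0, 0], "fingers": 0.8}
    - {"travel": [0, 0, 0], "delta_rot": [0, 0, 0], "fingers": 0.8}

```text
clock: 11.88
eef_pos: [456.5, -317.5, 115.6]
eef_rot: [-3.142, 0.0, 0.209]
wrist_force: [1.0, 0.4, -0.8]
finger_gap: 35.0
```

Emit:
send_rows:
  plan:
    - {"travel": [0, 0, 0.7], "delta_rot": [0, 0, 0], "fingers": 0.8}
    - {"travel": [0, 0, 0], "delta_rot": [0, 0, 0], "fingers": 0.8}

```text
clock: 12.12
eef_pos: [456.7, -317.7, 115.4]
eef_rot: [3.141, -0.001, 0.209]
wrist_force: [-0.1, 0.4, 4.2]
finger_gap: 34.9
```

Emit:
send_rows:
  plan:
    - {"travel": [0, 0, 0.5], "delta_rot": [0, 0, 0], "fingers": 0.8}
    - {"travel": [0, 0, 0], "delta_rot": [0, 0, 0], "fingers": 0.8}

```text
clock: 12.38
eef_pos: [456.9, -317.9, 115.3]
eef_rot: [3.14, -0.001, 0.209]
wrist_force: [-0.3, -0.0, 8.2]
finger_gap: 34.8
```

```bash
python3 y.py pics/d.png
```

```text
12.375 [ 456.88919971 -317.88080555  115.33027168] [ 3.14021145e+00 -1.09340097e-03  2.09368711e-01] 34.79107831127329 [-0.30648993 -0.03296823  8.2165066 ]
scene 314 [[440.8, -339.1, 7.4], [462.7, -312.3, 64.6], [478.4, -289.3, 130.7]]
tray ((458.400146484375, -318.3228759765625), (153.94090270996094, 128.9836883544922), 11.17768383026123)
[(array([ 454. , -317.5,    9.1]), 0.58)]
side 308 [[440.0, -340.9, 13.6], [462.8, -304.4, 90.9], [487.2, -270.7, 252.6]]
tray ((456.4092102050781, -317.5887451171875), (150.04026794433594, 133.26864624023438), 12.085892677307129)
[(array([ 458.2, -317.9,    7.8]), 0.82)]
```

Emit:
send_rows:
  plan:
    - {"travel": [0, 0, -0.6], "delta_rot": [0, 0, 0], "fingers": 0.8}
    - {"travel": [0, 0, 0], "delta_rot": [0, 0, 0], "fingers": 0.1}
    - {"travel": [0, 0, 0], "delta_rot": [0, 0, 0], "fingers": -0.3}
    - {"travel": [0, 0, 0], "delta_rot": [0, 0, 0], "fingers": -0.5}
    - {"travel": [0, 0, 0], "delta_rot": [0, 0, 0], "fingers": -0.5}
    - {"travel": [0, 0, 0], "delta_rot": [0, 0, 0], "fingers": -0.5}

```text
clock: 13.32
eef_pos: [456.5, -317.5, 115.0]
eef_rot: [-3.142, 0.0, 0.209]
wrist_force: [0.3, 0.9, 0.4]
finger_gap: 70.5
```

Emit:
send_rows:
  plan:
    - {"travel": [0, 0, -10], "delta_rot": [0, 0, 0], "fingers": -0.5}
    - {"travel": [0, 0, -20], "delta_rot": [0, 0, 0], "fingers": -0.5}
    - {"travel": [0, 0, -25], "delta_rot": [0, 0, 0], "fingers": -0.5}
    - {"travel": [0, 0, -25], "delta_rot": [0, 0, 0], "fingers": -0.5}
    - {"travel": [0, 0, -25], "delta_rot": [0, 0, 0], "fingers": -0.5}
    - {"travel": [0, 0, -15], "delta_rot": [0, 0, 0], "fingers": -0.5}
    - {"travel": [0, 0, 0], "delta_rot": [0, 0, 0], "fingers": -0.5}
    - {"travel": [0, 0, 0], "delta_rot": [0, 0, 0], "fingers": -0.5}

```text
clock: 14.32
eef_pos: [456.2, -317.3, 234.1]
eef_rot: [-3.141, 0.001, 0.209]
wrist_force: [0.3, 0.8, 0.4]
finger_gap: 70.4
```

```bash
python3 y.py pics/f.png
```

```text
14.325 [ 456.24884787 -317.29795739  234.10249453] [-3.14051085e+00  9.01924017e-04  2.09485341e-01] 70.36686240095743 [0.2897228  0.82528948 0.4187067 ]
scene 326 [[399.5, -382.0, 7.2], [461.4, -310.8, 65.2], [476.8, -290.8, 128.6]]
tray ((458.8153381347656, -318.15240478515625), (152.72752380371094, 128.30258178710938), 11.744706153869629)
[(array([ 452.5, -317.4,    8.8]), 0.83)]
side 269 [[438.2, -349.0, 14.4], [460.7, -305.4, 76.1], [474.8, -289.3, 166.7]]
tray ((456.4083251953125, -316.4541320800781), (148.47604370117188, 133.95726013183594), 13.446081161499023)
[(array([ 457.3, -318.4,    5.6]), 0.75)]
```

View pics/f.png

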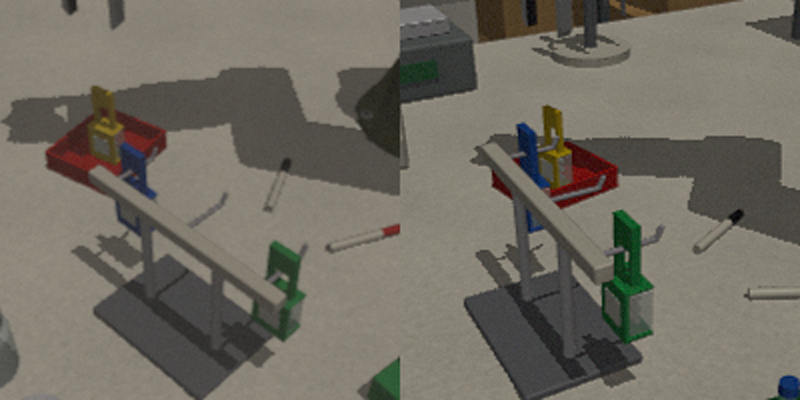

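The picture shows the yellow pack standing upright in the tray (left panel at about 107,130; right panel at about 553,150). Blue and green are still hanging and the gripper is clear.

```bash
python3 -c "from cell import manip; print(manip.sign_off())"
```

```text
the job is handed in; nothing more can be done
None
```

The yellow pack is standing upright in the red tray, and I handed the job in at about 14 s on the robot's clock.

- **Off the peg:** I gripped it by its tab across y at 30 N, lifted it 19 mm and slid it 120 mm to -x, past the upturned tip.
- **Into the tray:** I carried it over and lowered it in small steps until it pressed on the tray floor at about 8 N. Only then did I let go and raise the gripper straight up.
- **Last checks:** In both cameras the pack stands upright near the tray's centre, with its top at about 129 mm, which fits standing on the 5 mm floor. The blue and green packs still hang on their pegs. The open gripper is about 85 mm above the pack, and the wrist force is back to about zero.
- **Measurement noise:** The networks put the pack's origin 0.6 to 3.8 mm above the floor, within their stated accuracy of about 4 mm. In the last measurement a few stray yellow pixels widened the extents. No check failed.

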